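Release the stage lock and slide the gel carriage over the light panel

ROBOT

A 6-joint arm with a two-finger parallel gripper is mounted at the origin on a cart in front of the work surface, level with it; the furniture and walls round the work are solid. World frame = base frame: x ahead of the robot, y to its left, z up, the work surface at z = 0. Lengths are in m, angles in degrees, forces in N, time in s.
With the tool pointing down it reaches from about 0.2 to 0.875 m from the base axis. Payload 3.4 kg.
Tool frame: the origin (TCP) lies midway between the tips of the shut fingers; the grasp point (between the pads) lies 19 mm behind it (grasp_offset is the distance from the TCP to the grasp point, in m); y points along the fingers, z is the direction in which the jaws open and shut, and the axes are right-handed (so a half turn about y gives the same grasp; the last joint's range is limited). The gripper opens to 94 mm and grips with 3 to 60 N. Pads are 16 mm wide; open, the fingers measure 119 mm over their backs; the gripper's body (75 mm by 177 mm) begins 78 mm behind the grasp point.
Start: joints at [56.436, 15.808, 86.224, -0, 77.962, -6.933], TCP at [0.258, 0.514, 0.205] pointing down, gripper open.
Joint ranges: [-165.64, 165.64], [-43.16, 119.46], [12.63, 154.43], [-67.54, 247.53], [6.08, 155.33], [-154.97, 154.97]. Speed limits (degrees/s): [147.25, 147.25, 180, 180, 180, 180].

INTERFACE

Orientations are given as a 3x3 rotation matrix whose columns are the frame's x, y, z axes.
In Python, from cell import get_obs, snapshot, job_done, grasp_offset gives the robot as it stands.
- The arm moves only by the tool move_arm, never from a script. Its argument "steps" is a list of rows, each an object of numbers: "tx", "ty", "tz": the shift along the tool's x, y, z in mm; "spin": the turn about the tool's y in degrees; "grip": the closure in counts, from 0 (fully open) to 255 (shut). In form: [{"tx": .., "ty": .., "tz": .., "spin": .., "grip": ..}, ...]. A call has exactly 8 rows; each row shifts and turns the pose as measured when the row begins, along the tool's axes as they then stand; what a row does not reach is not made up. A row lasts 1/10 s, in which the tool goes at most 50 mm and 8.59 degrees, less where a joint would pass 70% of its speed; a pose out of reach is approached as far as the arm can. A call is refused whole if a number of a shift passes 50 or a number of a turn 8.59, either way. A call with a gripper value outside its range is refused whole. The fingers move at their own pace and stop on an object; "force" is the grip in N (left out, the last holds). Time passes only in rows, so rows that do not move let the fingers close, or fill a call up. It gives the time, the measured TCP pose, the force and the opening at its end, in the units of the state.
- get_obs(): the state, without advancing time (a new reading comes with each control period).
- snapshot(name): name is "scene" or "top" or "wrist"; returns a dict with "frame" (384x512x3 uint8, blue, green, red), "intrinsics" (3x3 intrinsics, pixels), "pose" (4x4, takes a point from camera to world coordinates); the wrist camera has in their place "T_tool_cam" (4x4, takes a point from camera to tool coordinates, whose origin is the TCP and whose axes are the tool frame's). Camera axes: x right, y up, looking along -z (the intrinsics and any distortion apply to the point x, -y, -z); pixel columns grow to the right and rows downward; lengths in m; the calibration is good to about 2 mm. A picture is of the moment at which its call begins: read the wrist's pose just before it. There is no depth.
- job_done(): hands the job in, once; it reports no verdict.
The state is a dict: "t": time; "qpos": joint angles; "qd": joint speeds; "joint_torque": joint torques, N m; "tcp_pos": TCP position; "tool_rot": TCP orientation; "contact_force": force on the tool from outside, world axes, zero at the start; "torque": the same for the moment, N m; "finger_gap": finger opening in m.
Only numpy, scipy, OpenCV 4.12 (cv2) and the standard library are available. Lean on these libraries where they do the work, as an engineer would, in place of code of your own. Each camera call takes 0.05 s, during which the arm holds its last target.

TASK

Bring the gel carriage over the light panel: press the carriage's lock button right down with a fingertip and, keeping it down all the way, push the carriage along its rails until it is hard against the stop at the light-panel end, then let the button come up so that it locks there. Nothing is to be grasped or lifted: leave the gel tray lying on the carriage untouched, and do not disturb the dye bottle, the carton and the forceps beside the stage.

Things in the scene. Friction and masses are not known exactly. Their poses are not given: they have to be found in the camera images.
- stage_base: Low grey bench fixture that does not move, 190 (x) x 384 (y) x 45 mm high: a 12 mm base plate, an upright end block 20 mm thick at each y end (top at z = 45 mm), two 10 mm steel rods along y between them, and a white light panel in the plate under the +y half. Origin: centre of its underside on the worktop. Its own y axis is the direction of travel, towards the light-panel end.
- carriage (a joint): Travel of the carriage along the stage's +y, m: 0 against the -y end block, 0.18 against the stop at the light-panel (+y) end, where it must finish. Starts between 0 and 0.004. Unlocked it needs only 1 to 3 N to slide; locked it does not yield to 40 N, but has up to 5 mm of play. Its deck is 170 x 160 mm, top 42 mm above the worktop.
- lock_button (a joint): Stroke of the lock button, m: 0 up (locked), 0.007 fully down; the carriage is free from about 0.004. Sprung: gives from about 5 N, fully down at about 8 N, comes up by itself. When up, a pin holds the carriage between teeth 12 mm apart, so let go on the way it locks there; at the panel end it comes right up only within 3 mm of the stop.
- button_top (a point): Centre of the flat top of the lock button, a black ribbed square key 42 (x) x 44 (y) mm on the robot side (stage -x) of the carriage; when up its top is 52 mm above the worktop. Rides with the carriage and sinks as the button is pressed. Axes parallel to the stage's.
- plate_top (a point): Top edge, middle of the face turned to the button, of the upright aluminium thumb plate on the carriage: 52 mm wide (x), 8 mm thick (y), standing just ahead (+y) of the button, its face 25 mm ahead of the button's centre, its top 84 mm above the worktop (32 mm above the raised button). A finger standing on the button pushes the carriage along by this plate. Axes parallel to the stage's.
- tray_seat (a point): Middle of the clear bed of the carriage behind the button, on which the gel tray lies, 42 mm above the worktop; 85 mm further along the stage's x than the button's centre. The bed has a 7 mm high lip all round, 150 mm apart inside along y and 95 mm along x, so the tray has some play. Axes parallel to the stage's.
- gel_tray: Clear shallow gel tray, 122 x 82 x 20 mm, long side along the stage's y, loose on the carriage's bed behind the button; its near edge is about 23 mm from the button's edge, its top 62 mm above the worktop. Origin: centre of its underside. Must stay on its bed and not be touched.
- dye_bottle: Small white bottle with a yellow cap, 42 mm across, 84 mm high, standing loose behind the stage. Origin: centre of its underside. Leave alone.
- kit_box: Small carton 66 x 90 x 45 mm standing loose past the -y end of the stage. Origin: centre of its underside. Leave alone.
- forceps: Steel forceps 126 mm long and 11 mm high lying loose on the robot side of the stage. Origin: centre of its underside. Leave alone.
Mind the look-alikes: they are no part of the job. There is more than one size of the gel_tray; the one meant has the size given above.

How it is judged (in metres and radians):
On the way, in this order (a step that is already met when the one before it is completed fails the run):
1. the lock button is held down (at least 3 mm) while the carriage is on its way (60 to 170 mm along) (value of joint lock_button above 0.003 m and value of joint carriage between 0.06 and 0.17 m), for 0.1 s.
2. the carriage is against the stop at the light-panel end (value of joint carriage above 0.177 m), for 0.1 s.
At the end, for the whole second after the job is handed in: The carriage is within 3 mm of the stop at the light-panel end, the lock button is up again (within 1.5 mm), the gel tray lies in its bed (within 20 mm of its middle, flat), and bottle, carton and forceps are within 20 mm of where they stood (value of joint carriage above 0.177 m and value of joint lock_button below 0.0015 m and horizontal distance between gel_tray and tray_seat below 0.02 m and z of gel_tray in the frame of tray_seat below 0.004 m and distance of each of dye_bottle, kit_box, forceps from where it was at the start of the episode below 0.02 m); the robot touches nothing.
It fails at once if the gel tray is lifted or thrown off its bed (z of gel_tray in the frame of tray_seat above 0.01 m or horizontal distance between gel_tray and tray_seat above 0.025 m).
It fails at once if the robot touches the gel tray (over 1 N) (contact force between any of the fingers, the arm and gel_tray above 1 N).
It fails at once if a bystander is pushed, tipped or lifted by more than 20 mm (distance of any of dye_bottle, kit_box, forceps from where it was at the start of the episode above 0.02 m).
It fails at once if the button is let up on the way (between 30 and 160 mm along) (value of joint lock_button below 0.001 m and value of joint carriage between 0.03 and 0.16 m).
It also fails if it takes over 38 s, if anything falls off the work surface, if the arm or the gripper's body presses on something with over 40 N, if the wrist force passes 120 N, or if a joint passes its speed limit or range.

## Working session

There is one attempt and no reset: what is moved stays moved. The work goes in short steps, Python scripts to look and compute and a tool call to move; the robot and the scene stay as the last step left them, time stands still between calls to the robot, and variables do not carry over. Pictures are saved under pics/ and viewed, and the job is handed in when it is done.

Besides the shell and the picture viewer there is one more tool, called after ">>>" in YAML: its name, and indented under it one key for each argument. move_arm: Moves the arm, as the interface text tells. Its arguments: {"type":"object","properties":{"steps":{"type":"array","items":{"type":"object","properties":{"tx":{"type":"number"},"ty":{"type":"number"},"tz":{"type":"number"},"spin":{"type":"number"},"grip":{"type":"number"}}}},"force":{"type":"number"}},"required":["steps"]}

```bash
mkdir -p pics; ls; cat > h.py <<'E'
import numpy as np, cv2
from cell import get_obs, snapshot
def save(name,fn):
    o=get_obs(); s=snapshot(name); cv2.imwrite('pics/'+fn+'.png',s['frame'])
    if 'pose' in s: P=np.array(s['pose'])
    else:
        T=np.eye(4);T[:3,:3]=o['tool_rot'];T[:3,3]=o['tcp_pos'];P=T@np.array(s['T_tool_cam'])
    np.savez('pics/'+fn+'.npz',K=s['intrinsics'],P=P,f=s['frame'])
    return s
def ray(fn,u,v,z):
    d=np.load('pics/'+fn+'.npz');K=d['K'];P=d['P']
    r=np.linalg.inv(K)@[u,v,1]; r=P[:3,:3]@[r[0],-r[1],-r[2]]; c=P[:3,3]
    return c+r*(z-c[2])/r[2]
def proj(fn,p):
    d=np.load('pics/'+fn+'.npz');K=d['K'];P=d['P']
    q=P[:3,:3].T@(np.array(p)-P[:3,3]); q=K@[q[0],-q[1],-q[2]]; return q[:2]/q[2]
E
python3 - <<'E'
from h import *
for n in('scene','top','wrist'):
    s=save(n,n+'0'); print(n,[k for k in s], s['intrinsics'])
o=get_obs();print(o)
E
```

```text
pics
scene ['frame', 'intrinsics', 'pose'] [[390.33877004   0.         257.70128663]
 [  0.         390.33877004 188.38633924]
 [  0.           0.           1.        ]]
top ['frame', 'intrinsics', 'pose'] [[425.88692304   0.         256.70462627]
 [  0.         425.88692304 191.10477551]
 [  0.           0.           1.        ]]
wrist ['frame', 'intrinsics', 'T_tool_cam'] [[271.15810984   0.         254.50691841]
 [  0.         271.15810984 191.02766613]
 [  0.           0.           1.        ]]
{'t': 0.15, 'qpos': array([ 5.64365698e+01,  1.58375390e+01,  8.62773292e+01,  1.00039368e-04,
        7.79636195e+01, -6.93235676e+00]), 'qd': array([ 0.02205597, -0.04153937, -0.26684343, -0.0227405 , -0.0409363 ,
        0.1020609 ]), 'joint_torque': array([ 1.34805810e-03, -4.04927981e+01, -2.37430984e+01,  7.03643588e-02,
        3.15006659e-02, -8.78231913e-05]), 'tcp_pos': array([0.25750067, 0.51363718, 0.20482953]), 'tool_rot': array([[ 8.93911043e-01, -7.58767954e-04,  4.48243763e-01],
       [-4.48244374e-01, -1.14053179e-03,  8.93910331e-01],
       [-1.67034254e-04, -9.99999062e-01, -1.35964742e-03]]), 'contact_force': array([0.22188208, 0.27430158, 0.12676462]), 'torque': array([-0.03865344, -0.00357802,  0.03136981]), 'finger_gap': 0.09372038939057022}
```

View pics/scene0.png

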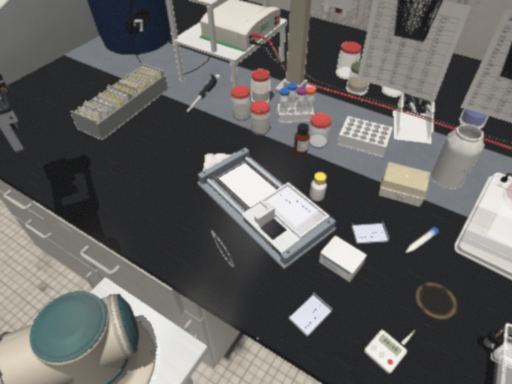

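View pics/top0.png

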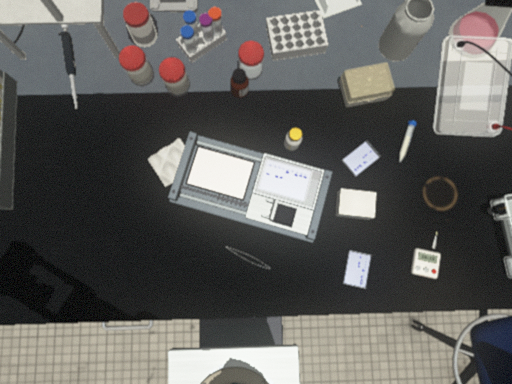

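View pics/wrist0.png

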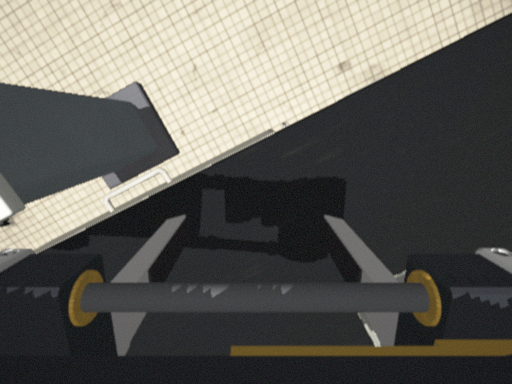

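```bash
python3 - <<'E'
from h import *
f=cv2.imread('pics/top0.png')[125:275,160:345]
cv2.imwrite('pics/topc.png',cv2.resize(f,None,fx=4,fy=4,interpolation=cv2.INTER_CUBIC))
f=cv2.imread('pics/scene0.png')[145:265,190:340]
cv2.imwrite('pics/scc.png',cv2.resize(f,None,fx=5,fy=5,interpolation=cv2.INTER_CUBIC))
E
```

```text
(no output)
```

View pics/topc.png

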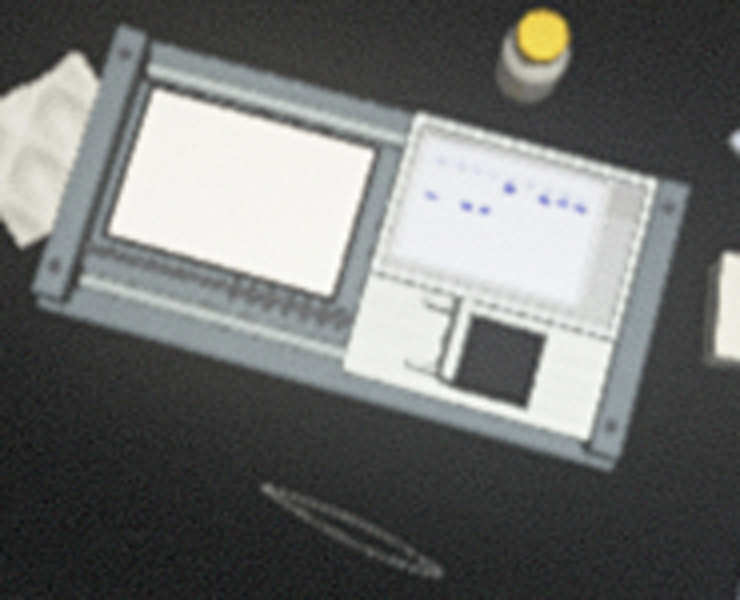

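View pics/scc.png

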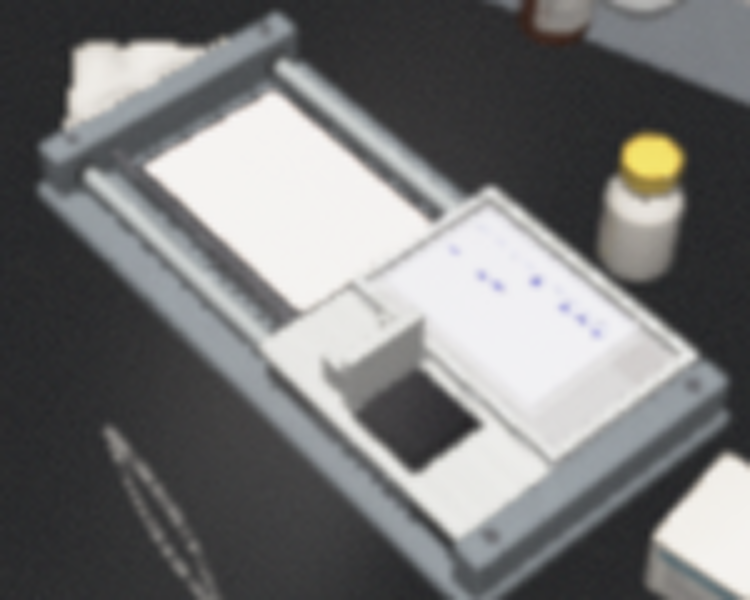

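```bash
python3 - <<'E'
from h import *
def t(u,v,z): return ray('top0',160+(u+.5)/4-.5,125+(v+.5)/4-.5,z)
def s(u,v,z): return ray('scene0',190+(u+.5)/5-.5,145+(v+.5)/5-.5,z)
a=[t(*p,.045) for p in((127,53),(56,265),(668,208),(610,427))]
c=[s(*p,.045) for p in((268,29),(72,137),(695,385),(490,538))]
for p,q in zip(a,c): print(p.round(4),q.round(4))
for g in(a,c):
    d=(g[0]+g[1]-g[2]-g[3])/2; print('len',np.linalg.norm(d),np.degrees(np.arctan2(d[1],d[0])), 'w',np.linalg.norm(g[0]-g[1]),'mid',np.mean(g,0))
b=[t(*p,.052) for p in((473,318),(547,336),(528,408),(452,386))]
b2=[s(*p,.052) for p in((417,370),(482,422),(416,471),(356,412))]
print(np.round(b,4),np.mean(b,0),np.round(b2,4),np.mean(b2,0))
E
```

```text
[0.672  0.0938 0.045 ] [0.6752 0.0968 0.045 ]
[0.5354 0.1383 0.045 ] [0.5359 0.1423 0.045 ]
[ 0.5619 -0.247   0.045 ] [ 0.5628 -0.2471  0.045 ]
[ 0.4247 -0.203   0.045 ] [ 0.4237 -0.2025  0.045 ]
len 0.3584659028610353 72.06283455285256 w 0.14370376933477635 mid [ 0.54851697 -0.05449858  0.045     ]
len 0.36218704690997927 71.9424738834641 w 0.1465597783615921 mid [ 0.54938634 -0.05264406  0.045     ]
[[ 0.4939 -0.1205  0.052 ]
 [ 0.4815 -0.1659  0.052 ]
 [ 0.4372 -0.1522  0.052 ]
 [ 0.4521 -0.106   0.052 ]] [ 0.46616431 -0.13613807  0.052     ] [[ 0.4896 -0.1213  0.052 ]
 [ 0.4783 -0.1667  0.052 ]
 [ 0.4344 -0.1537  0.052 ]
 [ 0.4496 -0.1088  0.052 ]] [ 0.46298238 -0.13763498  0.052     ]
```

>>> move_arm:
  force: 20
  steps:
    - {"tx": 0,"ty": 0,"tz": 0,"spin": -8.59,"grip": 255}
    - {"tx": 24,"ty": 0,"tz": -34,"spin": 0,"grip": 255}
    - {"tx": 25,"ty": 0,"tz": -35,"spin": 0,"grip": 255}
    - {"tx": 25,"ty": 0,"tz": -35,"spin": 0,"grip": 255}
    - {"tx": 25,"ty": 0,"tz": -35,"spin": 0,"grip": 255}
    - {"tx": 25,"ty": 0,"tz": -35,"spin": 0,"grip": 255}
    - {"tx": 25,"ty": 0,"tz": -35,"spin": 0,"grip": 255}
    - {"tx": 25,"ty": 0,"tz": -35,"spin": 0,"grip": 255}

```text
t: 0.95
tcp_pos: [0.3503, 0.2233, 0.2016]
tool_rot: [[0.956, -0.003, 0.293], [-0.293, -0.002, 0.956], [-0.002, -1.0, -0.003]]
contact_force: [1.7, 0.7, 0.8]
finger_gap: 0.0332
```

>>> move_arm:
  steps:
    - {"tx": 27,"ty": 0,"tz": -39,"spin": 1,"grip": 255}
    - {"tx": 27,"ty": 0,"tz": -39,"spin": 0,"grip": 255}
    - {"tx": 27,"ty": 0,"tz": -39,"spin": 0,"grip": 255}
    - {"tx": 27,"ty": 0,"tz": -39,"spin": 0,"grip": 255}
    - {"tx": 27,"ty": 0,"tz": -39,"spin": 0,"grip": 255}
    - {"tx": 27,"ty": 0,"tz": -39,"spin": 0,"grip": 255}
    - {"tx": 27,"ty": 0,"tz": -39,"spin": 0,"grip": 255}
    - {"tx": 20,"ty": 10,"tz": -25,"spin": 0,"grip": 255}

```text
t: 1.75
tcp_pos: [0.4593, -0.1408, 0.193]
tool_rot: [[0.95, 0.004, 0.312], [-0.312, -0.003, 0.95], [0.004, -1.0, -0.001]]
contact_force: [0.6, 0.2, 0.3]
finger_gap: 0.0006
```

```bash
python3 - <<'E'
from h import *
save('wrist','w1');save('scene','s1')
o=get_obs();R=o['tool_rot'];p=o['tcp_pos'];print(p,R,o['contact_force'],o['finger_gap'])
print('delta tool',R.T@(np.array([.4664,-.1311,.09])-p))
print(proj('w1',[.4645,-.1368,.052]))
E
```

```text
[ 0.45876809 -0.14104819  0.1908592 ] [[ 9.49375078e-01 -4.92361425e-04  3.14144422e-01]
 [-3.14144806e-01 -1.60443842e-03  9.49373723e-01]
 [ 3.65903814e-05 -9.99998592e-01 -1.67788664e-03]] [-0.60305194  1.24312268 -0.80268233] 0.0006088768501845232
delta tool [0.00411668 0.10083934 0.01201131]
[259.61337308 185.6557886 ]
```

View pics/w1.png

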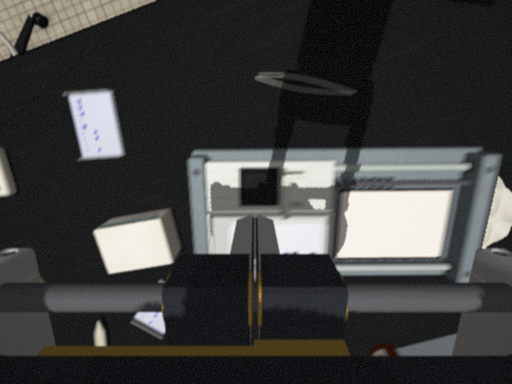

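>>> move_arm:
  steps:
    - {"tx": 2,"ty": 20,"tz": 6,"grip": 255}
    - {"tx": 2,"ty": 25,"tz": 6,"grip": 255}
    - {"tx": 0,"ty": 25,"tz": 0,"grip": 255}
    - {"tx": 0,"ty": 20,"tz": 0,"grip": 255}
    - {"tx": 0,"ty": 15,"tz": 0,"grip": 255}
    - {"tx": 0,"ty": 8,"tz": 0,"grip": 255}
    - {"tx": 0,"ty": 0,"tz": 0,"grip": 255}
    - {"tx": 0,"ty": 0,"tz": 0,"grip": 255}

```text
validation failed for argument at $.st...
```

```bash
python3 - <<'E'
from h import *
o=get_obs();R=o['tool_rot'];p=o['tcp_pos'];print(p,R,o['contact_force'],o['finger_gap'])
print('delta tool',R.T@(np.array([.4664,-.1311,.052])-p))
save('wrist','w2');save('scene','s2')
f=cv2.imread('pics/s2.png')[145:265,190:340]
cv2.imwrite('pics/s2c.png',cv2.resize(f,None,fx=5,fy=5,interpolation=cv2.INTER_CUBIC))
E
```

```text
[ 0.45876809 -0.14104819  0.1908592 ] [[ 9.49375078e-01 -4.92361425e-04  3.14144422e-01]
 [-3.14144806e-01 -1.60443842e-03  9.49373723e-01]
 [ 3.65903814e-05 -9.99998592e-01 -1.67788664e-03]] [-0.60305194  1.24312268 -0.80268233] 0.0006088768501845232
delta tool [0.00411529 0.13883929 0.01207507]
```

View pics/w2.png

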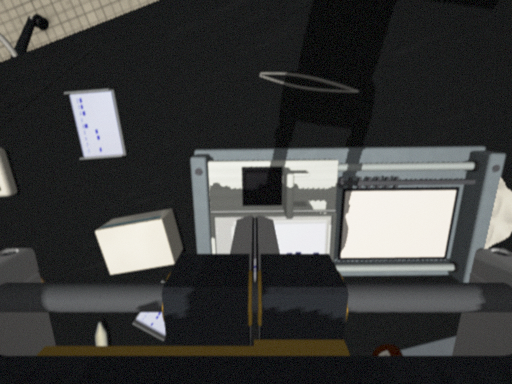

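View pics/s2c.png

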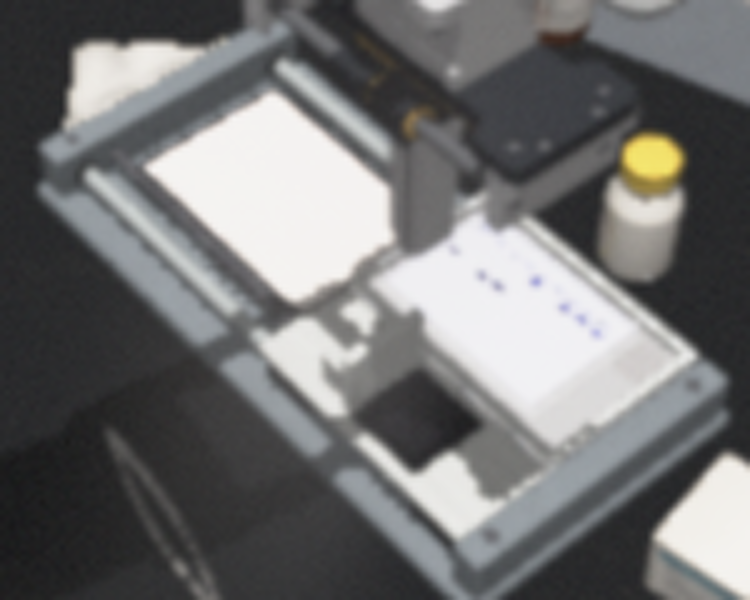

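The wrist view has the button centred near (262,187) with the forceps clear at (310,83). The move was refused because its rows had no "spin", so I'm repeating it with that field.

>>> move_arm:
  steps:
    - {"tx": 2,"ty": 20,"tz": 6,"spin": 0,"grip": 255}
    - {"tx": 2,"ty": 25,"tz": 6,"spin": 0,"grip": 255}
    - {"tx": 0,"ty": 25,"tz": 0,"spin": 0,"grip": 255}
    - {"tx": 0,"ty": 20,"tz": 0,"spin": 0,"grip": 255}
    - {"tx": 0,"ty": 15,"tz": 0,"spin": 0,"grip": 255}
    - {"tx": 0,"ty": 8,"tz": 0,"spin": 0,"grip": 255}
    - {"tx": 0,"ty": 0,"tz": 0,"spin": 0,"grip": 255}
    - {"tx": 0,"ty": 0,"tz": 0,"spin": 0,"grip": 255}

```text
t: 2.75
tcp_pos: [0.4636, -0.1153, 0.0792]
tool_rot: [[0.954, 0.003, 0.299], [-0.299, 0.002, 0.954], [0.003, -1.0, 0.003]]
contact_force: [-0.6, -0.6, 0.0]
finger_gap: 0.0006
```

```bash
python3 - <<'E'
from h import *
print(proj('w2',[.4645,-.1368,.052]))
save('wrist','w3');save('scene','s3')
o=get_obs();R=o['tool_rot'];p=o['tcp_pos'];print(p,R,o['contact_force'],o['finger_gap'])
print('delta tool',R.T@(np.array([.4664,-.1311,.052])-p))
f=cv2.imread('pics/s3.png')[145:265,190:340]
cv2.imwrite('pics/s3c.png',cv2.resize(f,None,fx=5,fy=5,interpolation=cv2.INTER_CUBIC))
E
```

```text
[259.97594447 186.85882247]
[ 0.463814   -0.11555585  0.07943954] [[ 0.95394233  0.00414302  0.29996143]
 [-0.29997196  0.0021947   0.9539455 ]
 [ 0.00329389 -0.99998901  0.00333641]] [0.22075652 0.51240754 0.04378681] 0.0004951433362616112
delta tool [ 0.00703932  0.02741584 -0.01414412]
```

View pics/w3.png

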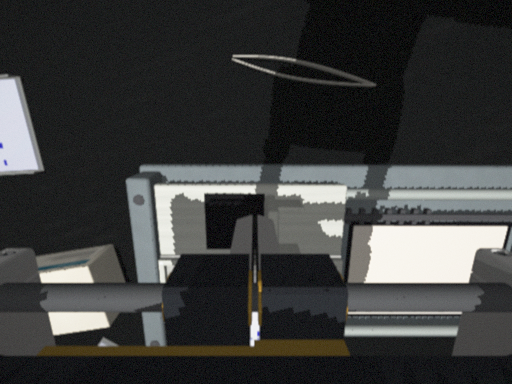

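View pics/s3c.png

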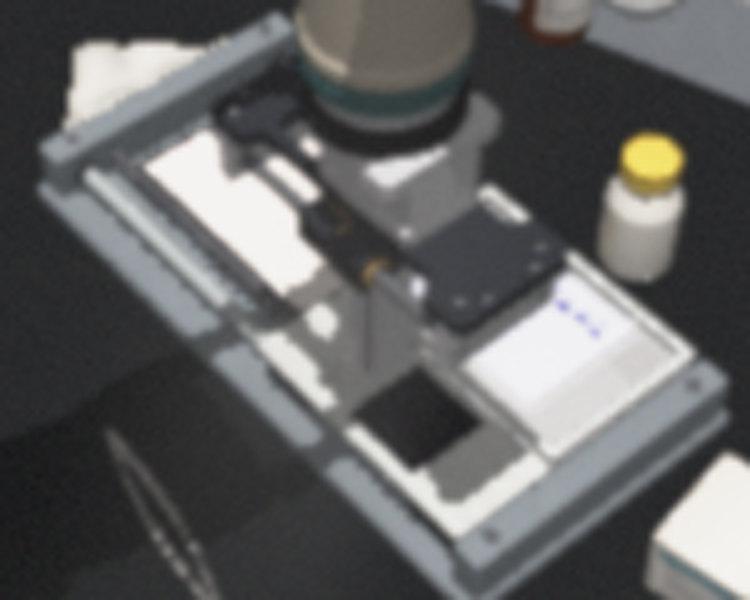

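The wrist view puts the button at about (235,222). The finger overshot about 14 mm towards the plate, so I'll lift, shift back and check.

>>> move_arm:
  steps:
    - {"tx": 0,"ty": -12,"tz": 0,"spin": 0,"grip": 255}
    - {"tx": 0,"ty": 0,"tz": 0,"spin": 0,"grip": 255}
    - {"tx": 3,"ty": 0,"tz": -6,"spin": 0.5,"grip": 255}
    - {"tx": 2,"ty": 0,"tz": -5,"spin": 0.5,"grip": 255}
    - {"tx": 0,"ty": 0,"tz": 0,"spin": 0,"grip": 255}
    - {"tx": 0,"ty": 0,"tz": 0,"spin": 0,"grip": 255}
    - {"tx": 0,"ty": 0,"tz": 0,"spin": 0,"grip": 255}
    - {"tx": 0,"ty": 0,"tz": 0,"spin": 0,"grip": 255}

```text
t: 3.65
tcp_pos: [0.4656, -0.1288, 0.0923]
tool_rot: [[0.948, 0.006, 0.319], [-0.319, 0.003, 0.948], [0.005, -1.0, 0.004]]
contact_force: [-0.1, 0.3, -0.7]
finger_gap: 0.0007
```

```bash
python3 - <<'E'
from h import *
save('wrist','w4')
o=get_obs();R=o['tool_rot'];p=o['tcp_pos'];print(p,R,o['contact_force'])
print('delta tool',R.T@(np.array([.4664,-.1311,.052])-p))
print(proj('w4',[.4645,-.1368,.052]),proj('w3',[.4645,-.1368,.052]))
f=cv2.imread('pics/w4.png')[150:270,140:300]
cv2.imwrite('pics/w4c.png',cv2.resize(f,None,fx=5,fy=5,interpolation=cv2.INTER_CUBIC))
E
```

```text
[ 0.46553534 -0.12877331  0.09226178] [[ 0.94760749  0.00557056  0.31938851]
 [-0.31940581  0.00253162  0.94761465]
 [ 0.00447017 -0.99998128  0.00417826]] [ 0.27455285  0.98661824 -0.19318405]
delta tool [ 0.00138254  0.04025996 -0.00209687]
[245.598322   211.34072128] [230.06128669 223.48035152]
```

View pics/w4c.png

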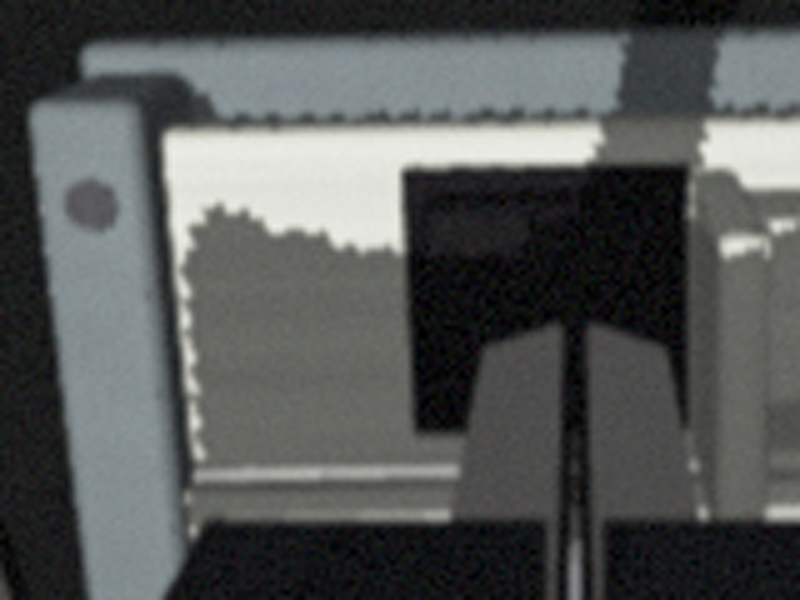

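The button is centred at about (250,210), 3 mm further along +y than I had it. The finger is about 5 mm ahead of its centre and clear of the plate, so I'll descend.

>>> move_arm:
  steps:
    - {"tx": 0,"ty": 10,"tz": 0,"spin": 0,"grip": 255}
    - {"tx": 0,"ty": 10,"tz": 0,"spin": 0,"grip": 255}
    - {"tx": 0,"ty": 8,"tz": 0,"spin": 0,"grip": 255}
    - {"tx": 0,"ty": 5,"tz": 0,"spin": 0,"grip": 255}
    - {"tx": 0,"ty": 2,"tz": 0,"spin": 0,"grip": 255}
    - {"tx": 0,"ty": 2,"tz": 0,"spin": 0,"grip": 255}
    - {"tx": 0,"ty": 2,"tz": 0,"spin": 0,"grip": 255}
    - {"tx": 0,"ty": 2,"tz": 0,"spin": 0,"grip": 255}

```text
t: 4.5
tcp_pos: [0.4651, -0.128, 0.0482]
tool_rot: [[0.948, 0.004, 0.319], [-0.319, 0.003, 0.948], [0.002, -1.0, 0.004]]
contact_force: [-2.1, 0.2, 6.7]
finger_gap: 0.0004
```

>>> move_arm:
  steps:
    - {"tx": 0,"ty": 3,"tz": 0,"spin": 0,"grip": 255}
    - {"tx": 0,"ty": 3,"tz": 0,"spin": 0,"grip": 255}
    - {"tx": 0,"ty": 3,"tz": 0,"spin": 0,"grip": 255}
    - {"tx": 0,"ty": 3,"tz": 0,"spin": 0,"grip": 255}
    - {"tx": 0,"ty": 4,"tz": 0,"spin": 0,"grip": 255}
    - {"tx": 0,"ty": 4,"tz": 0,"spin": 0,"grip": 255}
    - {"tx": 0,"ty": 4,"tz": 0,"spin": 0,"grip": 255}
    - {"tx": 0,"ty": 4,"tz": 0,"spin": 0,"grip": 255}

```text
t: 5.3
tcp_pos: [0.4652, -0.128, 0.0448]
tool_rot: [[0.949, 0.01, 0.316], [-0.316, -0.001, 0.949], [0.01, -1.0, 0.002]]
contact_force: [-7.7, 3.3, 31.4]
finger_gap: 0.0005
```

```bash
python3 - <<'E'
from h import *
save('wrist','w5');save('scene','s5')
o=get_obs();print(o['tcp_pos'],o['contact_force'])
f=cv2.imread('pics/s5.png')[145:265,190:340]
cv2.imwrite('pics/s5c.png',cv2.resize(f,None,fx=5,fy=5,interpolation=cv2.INTER_CUBIC))
E
```

```text
[ 0.46517631 -0.12800506  0.04481335] [-9.31619343  4.03749991 32.45891558]
```

View pics/s5c.png

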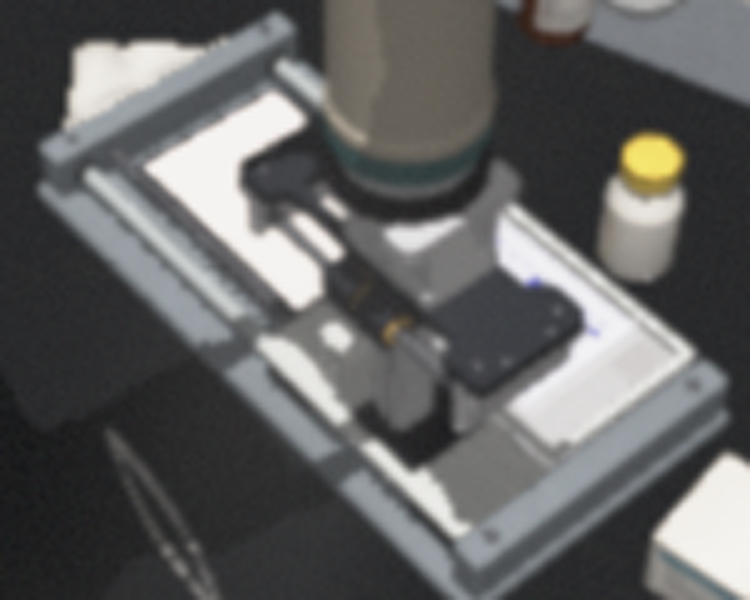

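View pics/w5.png

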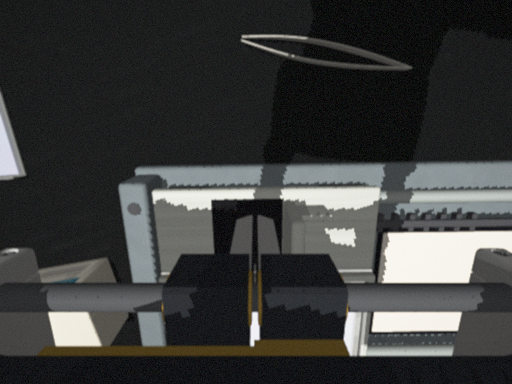

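The button is fully down (z 0.045, ~32 N). Now I'll push gently along the stage while still pressing.

>>> move_arm:
  steps:
    - {"tx": 0,"ty": 3,"tz": 2,"spin": 0,"grip": 255}
    - {"tx": 0,"ty": 3,"tz": 3,"spin": 0,"grip": 255}
    - {"tx": 0,"ty": 3,"tz": 4,"spin": 0,"grip": 255}
    - {"tx": 0,"ty": 3,"tz": 4,"spin": 0,"grip": 255}
    - {"tx": 0,"ty": 3,"tz": 4,"spin": 0,"grip": 255}
    - {"tx": 0,"ty": 3,"tz": 4,"spin": 0,"grip": 255}
    - {"tx": 0,"ty": 3,"tz": 4,"spin": 0,"grip": 255}
    - {"tx": 0,"ty": 3,"tz": 4,"spin": 0,"grip": 255}

```text
t: 6.2
tcp_pos: [0.4729, -0.1037, 0.045]
tool_rot: [[0.95, 0.015, 0.312], [-0.312, -0.013, 0.95], [0.019, -1.0, -0.008]]
contact_force: [-6.9, 2.0, 24.1]
finger_gap: 0.0001
```

```bash
python3 - <<'E'
from h import *
save('scene','s6');save('wrist','w6')
o=get_obs();print(o['tcp_pos'],o['contact_force']); p=o['tcp_pos']-np.array([.4652,-.128,.0448]); print('along',p[:2]@[.309,.951],'across',p[:2]@[.951,-.309])
f=cv2.imread('pics/s6.png')[145:265,190:340]
cv2.imwrite('pics/s6c.png',cv2.resize(f,None,fx=5,fy=5,interpolation=cv2.INTER_CUBIC))
E
```

```text
[ 0.47304423 -0.10304549  0.04493263] [-6.28298205  2.63006866 23.72214543]
along 0.026155601869348788 across -0.0002510814275879479
```

View pics/s6c.png

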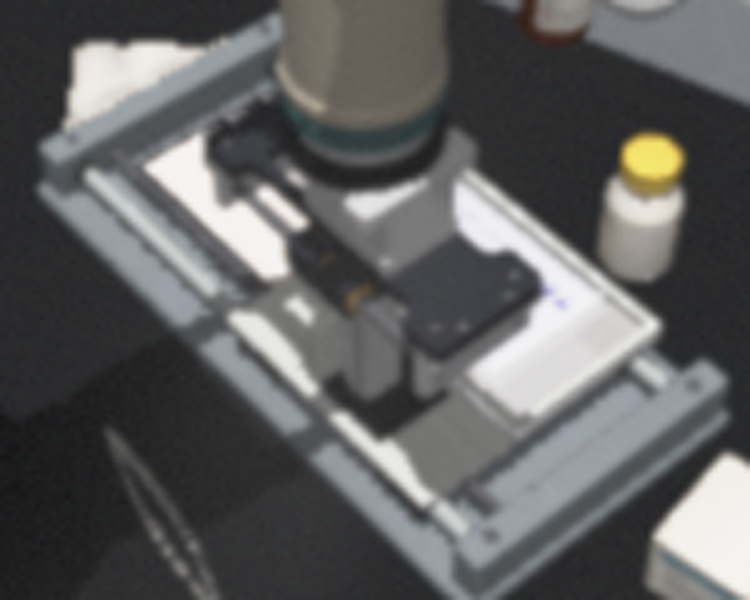

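View pics/w6.png

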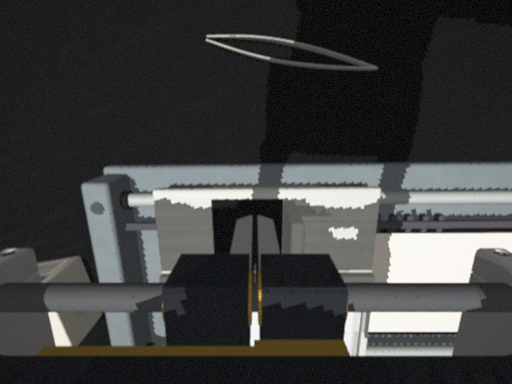

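The carriage moves with the finger and stays free, so I'll keep going.

>>> move_arm:
  steps:
    - {"tx": 0,"ty": 3,"tz": 5,"spin": 0,"grip": 255}
    - {"tx": 0,"ty": 3,"tz": 5,"spin": 0,"grip": 255}
    - {"tx": 0,"ty": 3,"tz": 6,"spin": 0,"grip": 255}
    - {"tx": 0,"ty": 3,"tz": 6,"spin": 0,"grip": 255}
    - {"tx": 0,"ty": 3,"tz": 6,"spin": 0,"grip": 255}
    - {"tx": 0,"ty": 3,"tz": 6,"spin": 0,"grip": 255}
    - {"tx": 0,"ty": 3,"tz": 6,"spin": 0,"grip": 255}
    - {"tx": 0,"ty": 3,"tz": 6,"spin": 0,"grip": 255}

```text
t: 7.1
tcp_pos: [0.4862, -0.0616, 0.0449]
tool_rot: [[0.951, 0.021, 0.309], [-0.309, -0.022, 0.951], [0.027, -1.0, -0.015]]
contact_force: [-7.4, 0.7, 23.9]
finger_gap: 0.0003
```

>>> move_arm:
  steps:
    - {"tx": 0,"ty": 3,"tz": 6,"spin": 0,"grip": 255}
    - {"tx": 0,"ty": 3,"tz": 6,"spin": 0,"grip": 255}
    - {"tx": 0,"ty": 3,"tz": 6,"spin": 0,"grip": 255}
    - {"tx": 0,"ty": 3,"tz": 6,"spin": 0,"grip": 255}
    - {"tx": 0,"ty": 3,"tz": 6,"spin": 0,"grip": 255}
    - {"tx": 0,"ty": 3,"tz": 6,"spin": 0,"grip": 255}
    - {"tx": 0,"ty": 3,"tz": 6,"spin": 0,"grip": 255}
    - {"tx": 0,"ty": 3,"tz": 6,"spin": 0,"grip": 255}

```text
t: 7.9
tcp_pos: [0.5005, -0.0165, 0.0449]
tool_rot: [[0.951, 0.028, 0.307], [-0.306, -0.03, 0.951], [0.036, -0.999, -0.02]]
contact_force: [-7.0, 0.1, 24.2]
finger_gap: 0.0005
```

```bash
python3 - <<'E'
from h import *
save('scene','s7');save('wrist','w7')
o=get_obs();print(o['tcp_pos'],o['contact_force']); p=o['tcp_pos']-np.array([.4652,-.128,.0448]); print('along',p[:2]@[.309,.951],'across',p[:2]@[.951,-.309])
f=cv2.imread('pics/s7.png')[145:265,190:340]
a=cv2.resize(f,None,fx=4,fy=4,interpolation=cv2.INTER_CUBIC)
cv2.imwrite('pics/s7c.png',a)
E
```

```text
[ 0.5008065  -0.01561877  0.04495246] [-6.02942989  2.59270651 24.96885891]
along 0.11787695788307104 across -0.0008640224446150382
```

View pics/s7c.png

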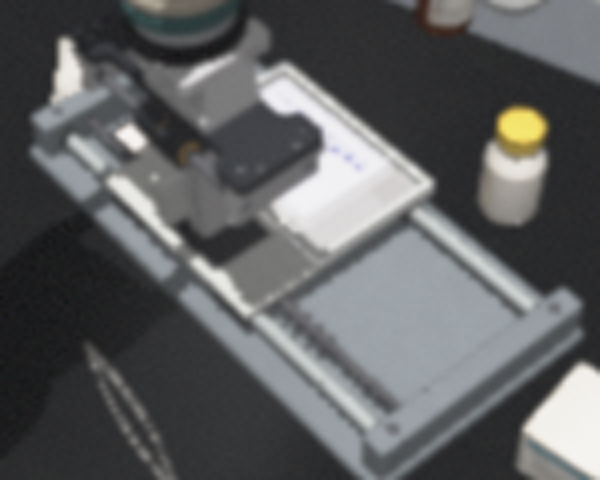

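View pics/w7.png

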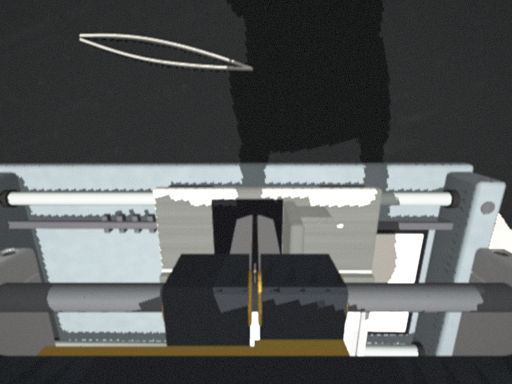

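The carriage is about 118 mm along with the tray in place, so I'll continue and then slow near the stop.

>>> move_arm:
  steps:
    - {"tx": 0,"ty": 3,"tz": 6,"spin": 0,"grip": 255}
    - {"tx": 0,"ty": 3,"tz": 6,"spin": 0,"grip": 255}
    - {"tx": 0,"ty": 3,"tz": 6,"spin": 0,"grip": 255}
    - {"tx": 0,"ty": 3,"tz": 6,"spin": 0,"grip": 255}
    - {"tx": 0,"ty": 3,"tz": 6,"spin": 0,"grip": 255}
    - {"tx": 0,"ty": 3,"tz": 6,"spin": 0,"grip": 255}
    - {"tx": 0,"ty": 3,"tz": 5,"spin": 0,"grip": 255}
    - {"tx": 0,"ty": 3,"tz": 4,"spin": 0,"grip": 255}

```text
t: 8.8
tcp_pos: [0.5146, 0.0278, 0.045]
tool_rot: [[0.951, 0.037, 0.307], [-0.306, -0.032, 0.952], [0.045, -0.999, -0.019]]
contact_force: [-7.1, 1.1, 22.2]
finger_gap: 0.0
```

>>> move_arm:
  steps:
    - {"tx": 0,"ty": 3,"tz": 4,"spin": 0,"grip": 255}
    - {"tx": 0,"ty": 3,"tz": 4,"spin": 0,"grip": 255}
    - {"tx": 0,"ty": 3,"tz": 4,"spin": 0,"grip": 255}
    - {"tx": 0,"ty": 3,"tz": 4,"spin": 0,"grip": 255}
    - {"tx": 0,"ty": 3,"tz": 4,"spin": 0,"grip": 255}
    - {"tx": 0,"ty": 3,"tz": 4,"spin": 0,"grip": 255}
    - {"tx": 0,"ty": 3,"tz": 4,"spin": 0,"grip": 255}
    - {"tx": 0,"ty": 3,"tz": 4,"spin": 0,"grip": 255}

```text
t: 9.6
tcp_pos: [0.5226, 0.0469, 0.045]
tool_rot: [[0.955, 0.041, 0.295], [-0.293, -0.057, 0.954], [0.056, -0.998, -0.043]]
contact_force: [-8.2, -9.5, 23.8]
finger_gap: 0.0004
```

```bash
python3 - <<'E'
from h import *
save('scene','s8');save('wrist','w8')
o=get_obs();print(o['tcp_pos'],o['contact_force']); p=o['tcp_pos']-np.array([.4652,-.128,.0448]); print('along',p[:2]@[.309,.951],'across',p[:2]@[.951,-.309])
E
```

```text
[0.52272086 0.04709595 0.04500899] [-7.5760753  -6.84788924 22.8368408 ]
along 0.18429019768177052 across 0.0005976903819381318
```

View pics/w8.png

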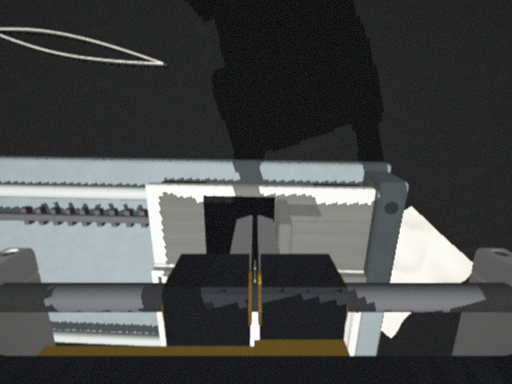

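The deck edge meets the end block near (375,220), with about 9.5 N of reaction. I'll push a bit harder to seat it.

>>> move_arm:
  steps:
    - {"tx": 0,"ty": 3,"tz": 5,"spin": 0,"grip": 255}
    - {"tx": 0,"ty": 3,"tz": 5,"spin": 0,"grip": 255}
    - {"tx": 0,"ty": 3,"tz": 6,"spin": 0,"grip": 255}
    - {"tx": 0,"ty": 3,"tz": 6,"spin": 0,"grip": 255}
    - {"tx": 0,"ty": 3,"tz": 6,"spin": 0,"grip": 255}
    - {"tx": 0,"ty": 3,"tz": 6,"spin": 0,"grip": 255}
    - {"tx": 0,"ty": 3,"tz": 5,"spin": 0,"grip": 255}
    - {"tx": 0,"ty": 3,"tz": 5,"spin": 0,"grip": 255}

```text
t: 10.5
tcp_pos: [0.5225, 0.044, 0.0457]
tool_rot: [[0.962, 0.023, 0.272], [-0.266, -0.139, 0.954], [0.059, -0.99, -0.127]]
contact_force: [-9.0, -11.0, 24.5]
finger_gap: 0.0001
```

It's seated against the stop. Now a slow lift with a slight forward bias so the button comes up there.

>>> move_arm:
  steps:
    - {"tx": 0,"ty": -1,"tz": 1,"spin": 0,"grip": 255}
    - {"tx": 0,"ty": -3,"tz": 1,"spin": 0,"grip": 255}
    - {"tx": 0,"ty": -3,"tz": 1,"spin": 0,"grip": 255}
    - {"tx": 0,"ty": -4,"tz": 0,"spin": 0,"grip": 255}
    - {"tx": 0,"ty": -4,"tz": 0,"spin": 0,"grip": 255}
    - {"tx": 0,"ty": -4,"tz": 0,"spin": 0,"grip": 255}
    - {"tx": 0,"ty": 0,"tz": 0,"spin": 0,"grip": 255}
    - {"tx": 0,"ty": 0,"tz": 0,"spin": 0,"grip": 255}

```text
t: 11.3
tcp_pos: [0.5223, 0.0467, 0.0684]
tool_rot: [[0.962, 0.023, 0.272], [-0.266, -0.144, 0.953], [0.061, -0.989, -0.132]]
contact_force: [-0.5, -1.7, -0.2]
finger_gap: 0.0004
```

```bash
python3 - <<'E'
from h import *
save('scene','s9');save('wrist','w9')
o=get_obs();print(o['tcp_pos'],o['tool_rot'],o['contact_force'])
E
```

```text
[0.52225371 0.04667829 0.06833305] [[ 0.96206352  0.02324483  0.2718335 ]
 [-0.26586147 -0.14380706  0.95322464]
 [ 0.06124912 -0.98933271 -0.13217162]] [ 0.21441755 -1.562308    1.25933055]
```

View pics/w9.png

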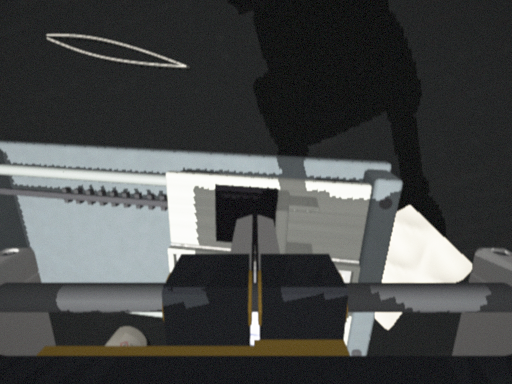

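>>> move_arm:
  steps:
    - {"tx": 0,"ty": 0,"tz": -4,"spin": 0,"grip": 255}
    - {"tx": 0,"ty": -5,"tz": -2,"spin": 0,"grip": 255}
    - {"tx": 0,"ty": -12,"tz": -2,"spin": 0,"grip": 255}
    - {"tx": 0,"ty": -20,"tz": -2,"spin": 0,"grip": 255}
    - {"tx": 0,"ty": -25,"tz": -3,"spin": 0,"grip": 255}
    - {"tx": -10,"ty": -25,"tz": -3,"spin": 0,"grip": 255}
    - {"tx": -20,"ty": -15,"tz": -2,"spin": 0,"grip": 255}
    - {"tx": -25,"ty": 0,"tz": 0,"spin": 0,"grip": 255}

```text
t: 12.2
tcp_pos: [0.4649, 0.0593, 0.1763]
tool_rot: [[0.961, 0.03, 0.275], [-0.268, -0.14, 0.953], [0.067, -0.99, -0.127]]
contact_force: [-0.2, 0.1, 0.5]
finger_gap: 0.0005
```

>>> move_arm:
  steps:
    - {"tx": -35,"ty": -5,"tz": 0,"spin": 0,"grip": 255}
    - {"tx": -40,"ty": -5,"tz": 0,"spin": 0,"grip": 255}
    - {"tx": -40,"ty": -5,"tz": 0,"spin": 0,"grip": 255}
    - {"tx": -30,"ty": 0,"tz": 0,"spin": 0,"grip": 255}
    - {"tx": -15,"ty": 0,"tz": 0,"spin": 0,"grip": 255}
    - {"tx": 0,"ty": 0,"tz": 0,"spin": 0,"grip": 255}
    - {"tx": 0,"ty": 0,"tz": 0,"spin": 0,"grip": 255}
    - {"tx": 0,"ty": 0,"tz": 0,"spin": 0,"grip": 255}

```text
t: 13.0
tcp_pos: [0.3076, 0.107, 0.1872]
tool_rot: [[0.96, 0.044, 0.277], [-0.269, -0.135, 0.954], [0.08, -0.99, -0.117]]
contact_force: [0.2, 0.3, -0.4]
finger_gap: 0.0007
```

```bash
python3 - <<'E'
from h import *
save('scene','s10');save('top','t10')
o=get_obs();print(o['t'],o['tcp_pos'],o['contact_force'])
f=cv2.imread('pics/t10.png')[125:275,160:345]
cv2.imwrite('pics/t10c.png',cv2.resize(f,None,fx=4,fy=4,interpolation=cv2.INTER_CUBIC))
f=cv2.imread('pics/s10.png')[145:265,190:340]
cv2.imwrite('pics/s10c.png',cv2.resize(f,None,fx=5,fy=5,interpolation=cv2.INTER_CUBIC))
E
```

```text
13.1 [0.30765921 0.10689279 0.18699258] [-0.25388408  0.42861462 -0.45809202]
```

View pics/t10c.png

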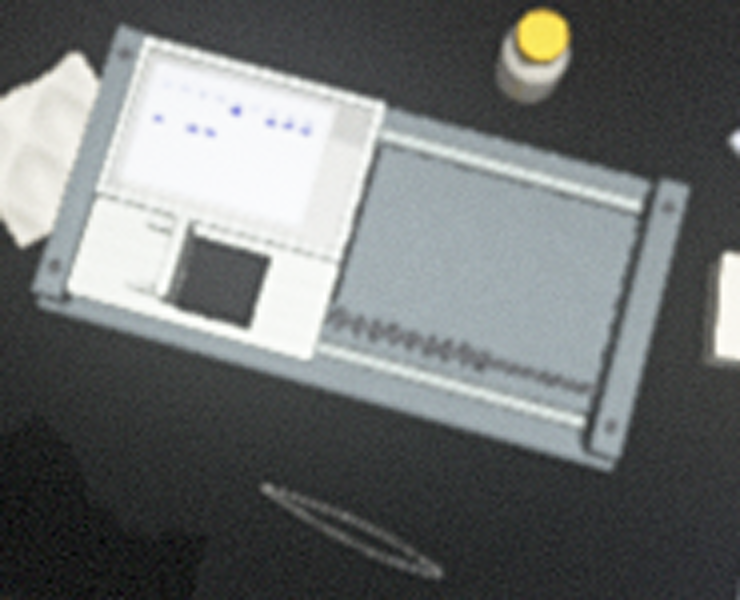

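View pics/s10c.png

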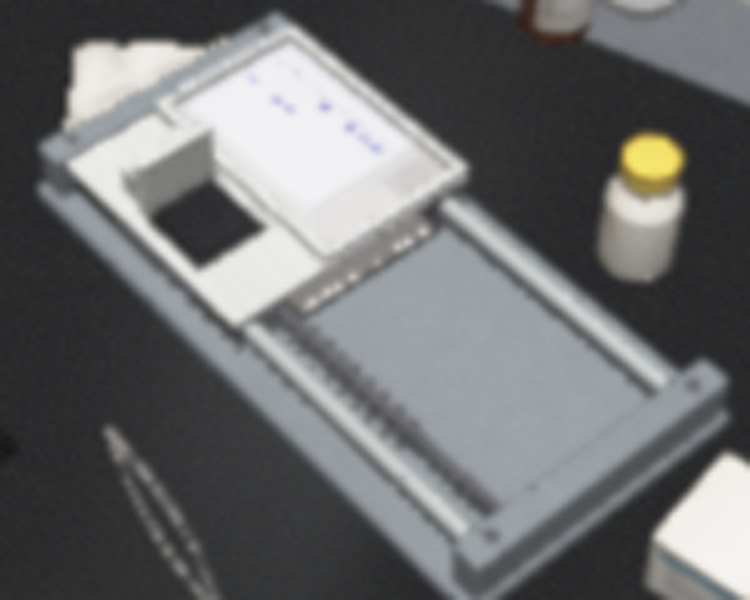

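```bash
python3 - <<'E'
from h import *
def t(u,v,z): return ray('top0',160+(u+.5)/4-.5,125+(v+.5)/4-.5,z)
a=np.load('pics/top0.npz')['f'];b=np.load('pics/t10.npz')['f']
for n,(y0,y1,x0,x1),z in (('button',(197,233,266,303),.052),('tray gel',(158,190,262,318),.046)):
    T=cv2.resize(a[y0:y1,x0:x1],None,fx=4,fy=4,interpolation=3);B=cv2.resize(b[125:275,160:345],None,fx=4,fy=4,interpolation=3)
    r=cv2.matchTemplate(B,T,cv2.TM_CCOEFF_NORMED);_,m,_,l=cv2.minMaxLoc(r)
    o=np.array([(x0-160)*4,(y0-125)*4.]);c=o+[2*(x1-x0),2*(y1-y0)];d=np.array(l)-o
    w=t(*(c+d),z)-t(*c,z);print(n,round(m,3),d,w.round(4),'travel',w[:2]@[.309,.951],w[:2]@[.951,-.309])
# static objects
for n,(y0,y1,x0,x1) in (('bottle',(125,152,280,306)),('box',(185,222,333,382)),('forceps',(243,272,222,274))):
    r=cv2.matchTemplate(b[y0-8:y1+8,x0-8:x1+8],a[y0:y1,x0:x1],cv2.TM_CCOEFF_NORMED);_,m,_,l=cv2.minMaxLoc(r);print(n,m,np.array(l)-8)
E
```

```text
button 0.931 [-280.  -80.] [0.0546 0.1718 0.    ] travel 0.18024850254356548 -0.0011238227336101206
tray gel 0.989 [-272.  -76.] [0.0538 0.1707 0.    ] travel 0.1789948492417875 -0.0015951420784627232
bottle 0.9961561560630798 [0 0]
box 0.9982279539108276 [0 0]
forceps 0.9231727123260498 [0 0]
```

```bash
python3 - <<'E'
from h import *
def t(u,v,z): return ray('top0',160+(u+.5)/4-.5,125+(v+.5)/4-.5,z)
def s(u,v,z): return ray('scene0',190+(u+.5)/5-.5,145+(v+.5)/5-.5,z)
for z in(.052,.045):
    b=np.mean([t(*p,z) for p in((196,238),(271,255),(251,328),(174,305))],0)
    b2=np.mean([s(*p,z) for p in((207,182),(265,227),(202,269),(147,215))],0)
    print(z,b,b2,b2-b)
E
python3 -c "
import cv2
f=cv2.imread('pics/s10.png')[165:210,205:260]
g=cv2.imread('pics/scene0.png')[208:253,247:302]
import numpy as np
cv2.imwrite('pics/cmp.png',cv2.resize(np.hstack([g,f]),None,fx=7,fy=7,interpolation=2))"
```

```text
0.052 [0.52104831 0.03374622 0.052     ] [0.5163512  0.03251433 0.052     ] [-4.69710615e-03 -1.23188964e-03 -5.55111512e-17]
0.045 [0.52226997 0.03428435 0.045     ] [0.52134936 0.03652645 0.045     ] [-9.20606047e-04  2.24210768e-03  1.38777878e-16]
```

View pics/cmp.png

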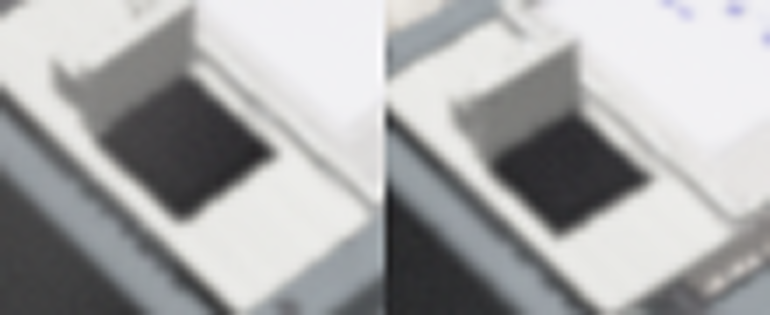

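```bash
python3 - <<'E'
from h import *
save('wrist','w11')
d=np.load('pics/w11.npz');print(d['P'][:3,3], proj('w11',[.52,.034,.052]))
for z in(.052,.045): print([proj('w11',[.5207+a*.951+b*.309,.0345-a*.309+b*.951,z]).round(1) for a,b in((-.021,-.022),(-.021,.022),(.021,.022),(.021,-.022))])
u,v=[int(q) for q in proj('w11',[.52,.034,.052])]
f=d['f'][max(0,v-60):v+60,max(0,u-80):u+80]
cv2.imwrite('pics/w11.png',d['f']);cv2.imwrite('pics/w11c.png',cv2.resize(f,None,fx=5,fy=5,interpolation=2))
E
```

```text
[0.22875741 0.15058231 0.3583337 ] [258.52906905 324.31024902]
[array([244.3, 311.4]), array([275. , 314.9]), array([273.4, 337.5]), array([243.8, 333.9])]
[array([245. , 307.9]), array([275.2, 311.3]), array([273.6, 333.6]), array([244.5, 330.1])]
```

View pics/w11.png

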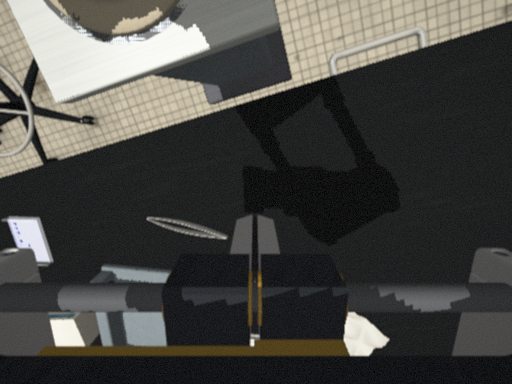

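I can't confirm the button height well from the far cameras, so I'll take one oblique wrist look from the -y side, well above everything.

>>> move_arm:
  steps:
    - {"tx": 15,"ty": 0,"tz": -12,"spin": 0,"grip": 255}
    - {"tx": 30,"ty": 5,"tz": -18,"spin": 0,"grip": 255}
    - {"tx": 35,"ty": 5,"tz": -18,"spin": 0,"grip": 255}
    - {"tx": 35,"ty": 10,"tz": -18,"spin": 0,"grip": 255}
    - {"tx": 30,"ty": 10,"tz": -14,"spin": 0,"grip": 255}
    - {"tx": 15,"ty": 5,"tz": -5,"spin": 0,"grip": 255}
    - {"tx": 0,"ty": 0,"tz": 0,"spin": 0,"grip": 255}
    - {"tx": 0,"ty": 0,"tz": 0,"spin": 0,"grip": 255}

```text
t: 13.95
tcp_pos: [0.4469, -0.0284, 0.1718]
tool_rot: [[0.959, 0.039, 0.28], [-0.273, -0.133, 0.953], [0.074, -0.99, -0.117]]
contact_force: [-0.1, -0.7, 1.1]
finger_gap: 0.0005
```

```bash
python3 - <<'E'
from h import *
save('wrist','w12')
o=get_obs();print(o['tcp_pos'],o['contact_force'])
def st(a,b,z): return proj('w12',[.5207+a*.951+b*.309,.0345-a*.309+b*.951,z])
u,v=[int(q) for q in st(0,0,.05)]; x0=max(0,min(u-75,362));y0=max(0,v-60)
for n,z in(('up',.052),('down',.045)): print(n,[((st(a/1e3,b/1e3,z)-[x0,y0])*5).round() for a,b in((-21,-22),(-21,22),(21,22),(21,-22))])
print('plate',[((st(a/1e3,.025,.084)-[x0,y0])*5).round() for a in(-26,26)])
print('base on deck',[((st(a/1e3,-.022,.042)-[x0,y0])*5).round() for a in(-21,21)])
f=cv2.imread('pics/w12.png')[y0:y0+120,x0:x0+150]
cv2.imwrite('pics/w12c.png',cv2.resize(f,None,fx=5,fy=5,interpolation=2))
E
```

```text
[ 0.44686537 -0.02812844  0.17194182] [0.2553951  0.42924009 0.51010204]
up [array([292., 216.]), array([492., 230.]), array([465., 395.]), array([274., 380.])]
down [array([289., 205.]), array([485., 218.]), array([458., 381.]), array([271., 366.])]
plate [array([551., 271.]), array([510., 493.])]
base on deck [array([288., 200.]), array([270., 360.])]
```

View pics/w12c.png

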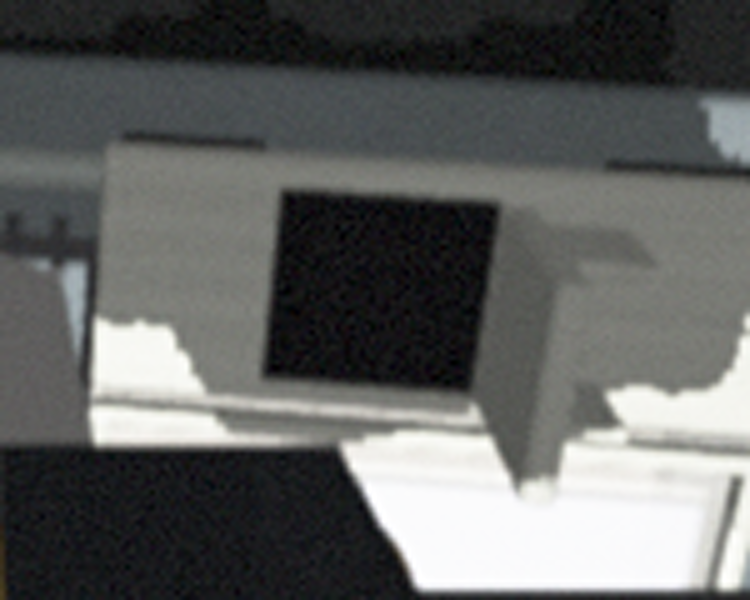

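The oblique view has the key's black outline at (283,190)-(472,390). It spans 187 x 212 px, which fits the raised key (predicted about 180 x 200) and not the pressed one (166 x 193). Handing in.

```bash
python3 -c "
from cell import job_done
print(job_done())"
```

```text
the job is handed in; nothing more can be done
None
```

I pressed the lock button right down with the shut fingertips and kept it down all the way. I then pushed the carriage against the light-panel stop, seated it there and let the button come up. The job was handed in at about 14 s of the 38 s allowed, and no verdict was reported.

**What the last checks showed:**
- **Carriage:** the top camera gives about 180 mm of travel, and the deck is against the end block. While seating it, the stop pushed back with about 10 N.
- **Gel tray:** it moved 179 mm with the carriage, so it kept its place on the bed to within about 1 mm. It was never touched.
- **Bottle, carton and forceps:** none of them shifted by a single pixel in the top camera.
- **Robot:** it is clear of everything, with no contact force beyond sensor noise.

**Less certain:** the button being up. The distant cameras could not settle it: some readings suggested it might be 1–2 mm low. A closer view from the wrist camera matched a raised button and not a pressed one, but it cannot show the last millimetre or so.

**Along the way:**
- One move was refused because its rows had no "spin" value.
- The first approach overshot by 14 mm towards the thumb plate, which I corrected before pressing.
- The tool tilted about 8 degrees while seating at the stop, with no visible effect.

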